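Level the counter shelf with the square key and hold it

TASK

The steel counter shelf slopes down at its single-foot (right-hand) end. Pull the T-handle key up out of the foot it was left in, put its square end down through the hole over the single foot into that foot's screw, and keep pressing it firmly down while you turn it (clockwise raises that end) until the bubble of the spirit level rests between its two lines. Finish still gripping the key and pressing it home, so that the lock nut can be tightened against it; leave the level lying where it is, and the spanner and the condiments alone.

Things in the scene. Friction and masses are not known exactly. Their poses are not given: they have to be found in the camera images.
- key: T-handle square key, 0.2 kg, upright in one of the two locked left feet; lifts straight out. Origin: centre of the tip's end face; z up the shank. Lowest 45 mm a 10 x 10 mm steel square (faces along x and y; last 3 mm taper to 8 mm), then 12 mm round shank, 18 mm collar from 95 mm, black cross handle 105 to 127 mm above the tip: 90 mm long (x), 18 mm wide (y).
- key_handle (a point): middle of the key's black cross handle, 116 mm above the tip; axes as the key's (x along the handle). Nothing but the level (35 mm high) stands on the shelf under it.
- socket (a point): recess of the single foot's screw, the one to turn: centre of the recess's mouth, 8 mm below the shelf's top face, under a 20 mm round hole in the sheet. z up. Recess 11.5 x 11.5 mm, sides along this point's x and y, straight, 20 mm deep, flat floor. The key fits in any of its four quarter turns, with about 0.16 rad of play each way.
- leveller: that screw: steel stud with a 24 mm square head just under the hole; origin on the counter on its axis, axes as point socket. Clockwise from above raises this end: 1 rad moves the bubble about 6.4 mm; at the start it needs 0.7 to 1.25 rad clockwise. Turns stiffly (about 0.05 N m), stays where it is left, does not sink when pressed.
- stand: the shelf's base. Origin on the counter under the shelf's middle; x, y along the shelf, +y its left end. Shelf: stainless sheet 180 (x) x 300 (y) x 5 mm, top face 90 mm high, with three 20 mm holes over screw feet: two locked at (-55, +120) and (+55, +120) mm, the single one at (0, -120) mm. The key starts in a left one, tip 62 mm above the counter.
- level: small aluminium spirit level, 160 mm long (y) x 26 x 35 mm high, 0.32 kg, lying loose lengthwise on the shelf between the holes. Origin: centre of its underside; y along it, towards the shelf's left (two-foot) end.
- bubble (a joint): distance in m of the bubble (whitish, 14 mm long) from midway between the two black lines (19 mm apart) of the pale green vial in the middle of the level's top. Positive: towards the level's +y (left end). It goes to the high side: +0.0045 to +0.008 at the start, shrinking as the right end is raised; settles within about 2 s.
- sauce: bystander: dark sauce bottle with white cap, 66 mm wide, 122 mm high, on the black tray to the right; origin: centre of its underside
- toothpicks: bystander: glass toothpick jar with white cap, 58 mm wide, 94 mm high, on the tray; origin: centre of its underside
- pot: bystander: glazed lidded pot, 94 mm wide, 94 mm high, on the tray; origin: centre of its underside
- spanner: bystander: flat steel open-end spanner, about 184 mm long (x), 30 mm wide, 7 mm high, lying on the counter to the left; origin: centre of its underside
There are look-alikes about, which are no part of the job. Of the things shaped like the key, the black one is meant. There is more than one size of the level; the one meant has the size given above.

How it is judged:
By the outcome, as a careful person would: the job done as asked, in the order asked, and still so for the second after the job is handed in, while the arm keeps its last pose, push and grip.
It also fails if it takes over 51 s, if anything falls off the work surface, if the arm or the gripper's body presses on something with over 40 N, if the wrist force passes 120 N, or if a joint passes its speed limit or range.

ROBOT

A 6-joint arm with a two-finger parallel gripper is mounted at the origin on the work surface. World frame = base frame: x ahead of the robot, y to its left, z up, the work surface at z = 0. Lengths are in mm, angles in rad, forces in N, time in s.
With the tool pointing down it reaches from about 300 to 850 mm from the base axis. Payload 4.2 kg.
Tool frame: the origin (TCP) lies midway between the tips of the shut fingers; the grasp point (between the pads) lies 19 mm behind it; z points along the fingers, x is the direction in which the jaws open and shut, and the axes are right-handed (so a half turn about z gives the same grasp; the last joint's range is limited). The gripper opens to 91 mm and grips with 3 to 60 N. Pads are 32 mm wide; open, the fingers measure 118 mm over their backs; the gripper's body (76 mm by 178 mm) begins 60 mm behind the grasp point.
Start: joints at [1.146, 0.32, 1.565, -0, 1.257, -0.02], TCP at [226.459, 528.545, 213.976] pointing down, gripper open.
Joint ranges: [-3.11, 3.11], [-0.84, 2.01], [0.21, 2.61], [-1.34, 4.49], [0.05, 2.63], [-2.56, 2.56]. Speed limits (rad/s): [2.57, 2.57, 3.14, 3.14, 3.14, 3.14].

INTERFACE

Orientations are given as a rotation vector (axis times angle).
In Python, from cell import r, vision gives the robot as it stands.
- The arm moves only by the tool play_rows, never from a script. Its argument "commands" is a list of rows, each an object of numbers: "tx", "ty", "tz": the shift along the world's x, y, z in m; "yaw": the turn about the world's z in degrees. A call has exactly 8 rows; each row shifts and turns the commanded pose from where the row before left it; what a row does not reach is not made up. A row lasts 1/8 s, in which the tool goes at most 62.5 mm and 10.7 degrees, less where a joint would pass 70% of its speed; a pose out of reach is approached as far as the arm can. A call is refused whole if a number of a shift passes 0.0625 or a number of a turn 10.7, either way. A call with a gripper value outside its range is refused whole. "hand" is the closure, from -1 (fully open) to 1 (shut), set as the call begins (left out, the last holds). The fingers move at their own pace and stop on an object; "force" is the grip in N (left out, the last holds). Time passes only in rows, so rows that do not move let the fingers close, or fill a call up. It gives the time, the measured TCP pose, the force and the opening at its end, in the units of the state.
- r.get_obs(): the state, without advancing time (a new reading comes with each control period).
- vision.grab_frame(name): name is "scene" or "side" or "wrist"; returns (picture, depth): 480x640x3 uint8, red, green, blue; 480x640 float32, mm along the optical axis (not along the pixel's ray), 0 where there is no reading.
- vision.get_calibration(name): a dict with "mtx" (3x3 intrinsics, pixels), "rvec" (rotation vector, rad) and "tvec" (3), from world to camera coordinates, as OpenCV has them. Camera axes: x right, y down, z forward; pixel columns grow to the right and rows downward; lengths in mm; the calibration is good to about 2 mm. A picture is of the moment at which its call begins: read the wrist's pose just before it. get_calibration takes no time and is no camera call; for the wrist camera it gives the pose at the moment of the call.
- r.sign_off(): hands the job in, once; it reports no verdict.
Trained networks look in the newest picture that a camera, given by its name, has taken for a name from the list of things; names that differ only in an ending like _2 or _b are one class to them, and where a whole thing is asked for, a point or a joint stands for the part that bears it (a point fixed in the world has none). Each returns a list of dicts, best first, with "conf" (0 to 1); they miss things now and then, are a little off and sometimes report something else, mostly with a low value. They report only what shows in the picture. A call takes as long as a camera call. They do not tell look-alikes from the thing itself.
- vision.spot_in(camera, query): "rect" ([centre column, centre row, width, height] in pixels, round what is visible of it).
- vision.landmark_of(camera, query): "xy" ([column, row] in pixels: a listed point, or the origin of a listed thing).
The state is a dict: "clock": time; "joint_pos": joint angles; "joint_velocities": joint speeds; "tau": joint torques, N m; "tool_pos": TCP position; "ee_rot": TCP orientation; "contact_force": force on the tool from outside, world axes, zero at the start; "wrist_torque": the same for the moment, N m; "finger_gap": opening from 0.0 (shut) to 1.0 (fully open).
Only numpy, scipy, OpenCV 4.12 (cv2) and the standard library are available. Lean on these libraries where they do the work, as an engineer would, in place of code of your own. Each camera call takes 0.05 s, during which the arm holds its last target.

## Working session

There is one attempt and no reset: what is moved stays moved. The work goes in short steps, Python scripts to look and compute and a tool call to move; the robot and the scene stay as the last step left them, time stands still between calls to the robot, and variables do not carry over. Pictures are saved under pics/ and viewed, and the job is handed in when it is done.

Besides the shell and the picture viewer there is one more tool, called in YAML: its name, and indented under it one key for each argument. play_rows: Moves the arm, as the interface text tells. Its arguments: {"type":"object","properties":{"commands":{"type":"array","items":{"type":"object","properties":{"tx":{"type":"number"},"ty":{"type":"number"},"tz":{"type":"number"},"yaw":{"type":"number"}}}},"hand":{"type":"number"},"force":{"type":"number"}},"required":["commands"]}

```bash
ls; mkdir -p pics; python3 - <<'E'
from cell import r, vision
import cv2
print(r.get_obs())
for n in ("scene","side","wrist"):
    p,d=vision.grab_frame(n); cv2.imwrite(f"pics/{n}0.png",p[:,:,::-1])
    import numpy as np; np.save(f"pics/{n}0d.npy",d); np.save(f"pics/{n}0p.npy",p)
    c=vision.get_calibration(n); print(n,c)
    for q in ("key","key_handle","socket","level","stand","spanner"):
        try: print(q,[(round(x['conf'],2),[round(v) for v in x['xy']]) for x in vision.landmark_of(n,q)])
        except Exception as e: print(q,e)
print(r.get_obs()['clock'])
E
```

```text
pics
{'clock': 0.0, 'joint_pos': array([ 1.14599711e+00,  3.20286503e-01,  1.56571451e+00, -2.75440750e-05,
        1.25738093e+00, -1.99612540e-02]), 'joint_velocities': array([ 0.00048463,  0.00134093,  0.00129593,  0.00066473, -0.00093373,
        0.00085868]), 'tau': array([ 2.44275807e-04, -4.12473679e+01, -2.31967413e+01,  7.27327424e-02,
        4.59038280e-02, -1.38846676e-04]), 'tool_pos': array([226.24733934, 528.0515242 , 213.10960906]), 'ee_rot': array([ 2.62186023e+00,  1.72896182e+00, -2.35409368e-03]), 'contact_force': array([ 0.53592991, -0.93223315,  0.18302454]), 'wrist_torque': array([-0.02425033, -0.00526952, -0.0028778 ]), 'finger_gap': 1.0010306623130665}
scene {'mtx': array([[595.65832298,   0.        , 316.15510611],
       [  0.        , 595.65832298, 248.30475563],
       [  0.        ,   0.        ,   1.        ]]), 'rvec': array([ 1.231522  ,  2.36715354, -0.92437286]), 'tvec': array([ 335.1617308 , -238.41268656, 1735.28175557])}
key [(0.91, [354, 282]), (0.88, [389, 326]), (0.74, [414, 288]), (0.18, [358, 247])]
key_handle [(0.65, [354, 244]), (0.61, [39
[... 387 characters left out ...]
7223456, -0.5559281 ,  0.22253091]), 'tvec': array([-500.71446276,  273.72651825, 1355.19892646])}
key [(0.86, [255, 241]), (0.54, [292, 223])]
key_handle [(0.68, [295, 195]), (0.63, [304, 214]), (0.62, [251, 219])]
socket []
level [(0.85, [392, 267]), (0.77, [266, 298]), (0.64, [334, 258])]
stand [(0.72, [334, 285])]
spanner [(0.58, [272, 185])]
wrist {'mtx': array([[419.63069135,   0.        , 318.40489715],
       [  0.        , 419.63069135, 236.90968129],
       [  0.        ,   0.        ,   1.        ]]), 'rvec': array([-2.41464384, -1.59210083, -0.23114898]), 'tvec': array([-574.08111007,  -32.03499304,  391.4257916 ])}
key []
key_handle []
socket []
level []
stand []
spanner []
1.05
```

View pics/scene0.png

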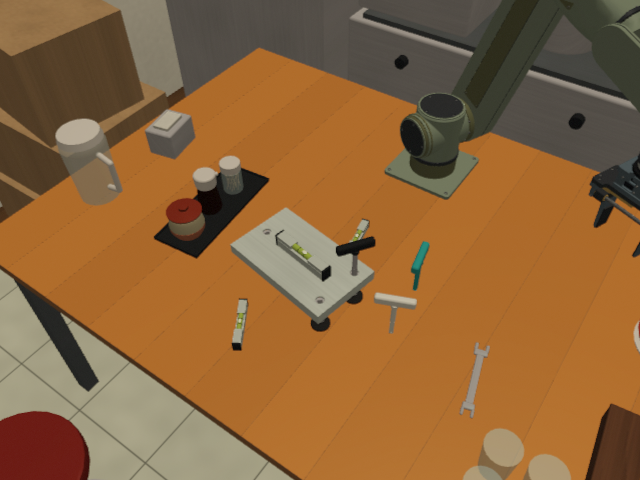

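View pics/side0.png

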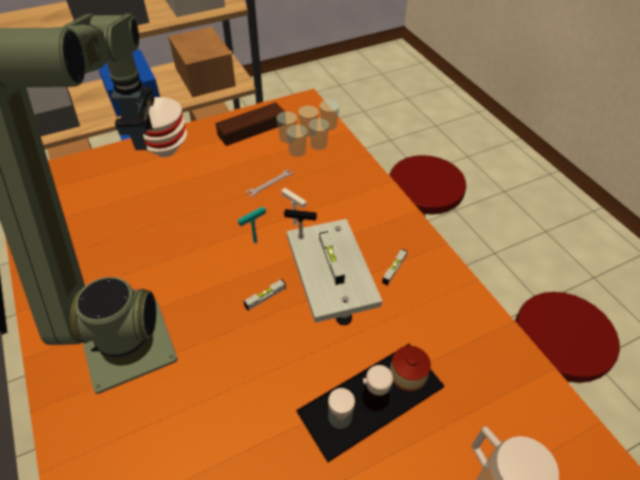

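View pics/wrist0.png

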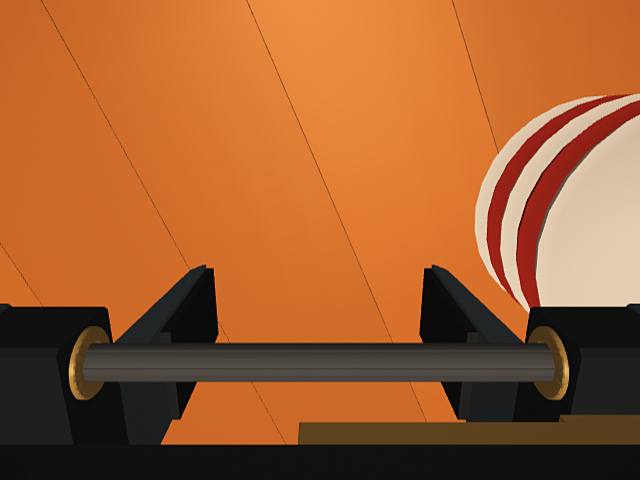

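```bash
python3 - <<'E'
import cv2,numpy as np
a=cv2.imread('pics/scene0.png')[205:355,220:420]; b=cv2.imread('pics/side0.png')[175:325,215:415]
cv2.imwrite('pics/crop0.png',cv2.resize(a,None,fx=4,fy=4,interpolation=cv2.INTER_CUBIC))
cv2.imwrite('pics/crop1.png',cv2.resize(b,None,fx=4,fy=4,interpolation=cv2.INTER_CUBIC))
E
```

```text
(no output)
```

View pics/crop0.png

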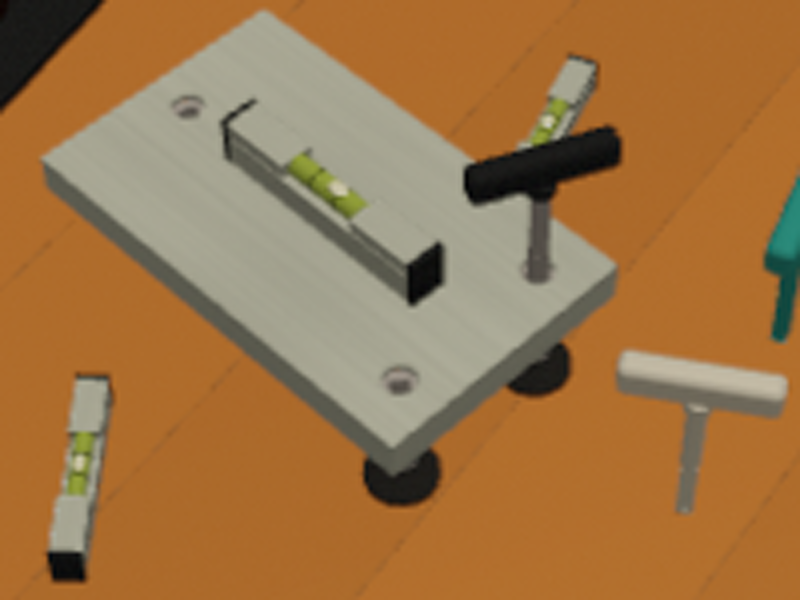

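View pics/crop1.png

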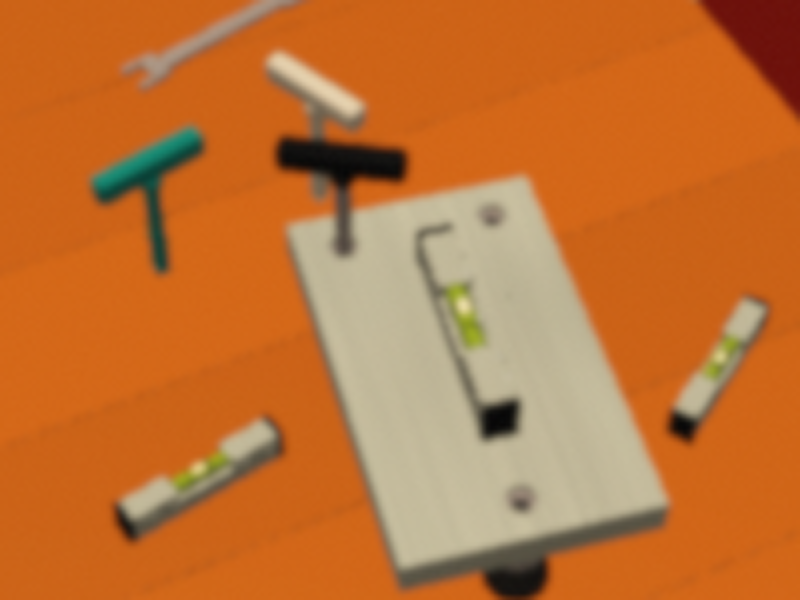

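Key-like things: the black T-key stands in the shelf's near-left hole (scene (355,246), side (300,215)). The white one (scene (395,300)) and the teal one (scene (420,255)) are on the counter and are decoys. The black key is the one meant. The level meant is the one on the shelf at scene (302,253); the two smaller ones on the counter are decoys.

```bash
cat > h.py <<'E'
import numpy as np,cv2
def P(c):
    R=cv2.Rodrigues(np.array(c['rvec'],float))[0]; return np.array(c['mtx'])@np.c_[R,np.array(c['tvec']).reshape(3,1)]
def tri(obs):
    A=[]
    for c,(u,v) in obs:
        p=P(c); A+= [u*p[2]-p[0], v*p[2]-p[1]]
    A=np.array(A); A/=np.linalg.norm(A[:,:3],axis=1)[:,None]
    x=np.linalg.lstsq(A[:,:3],-A[:,3],rcond=None)[0]
    return x, A[:,:3]@x+A[:,3]
def onz(c,uv,z):
    p=P(c);u,v=uv
    M=np.array([u*p[2]-p[0],v*p[2]-p[1]])
    return np.linalg.solve(M[:,:2],-(M[:,2]*z+M[:,3]))
def proj(c,X):
    q=P(c)@np.r_[X,1]; return q[:2]/q[2]
E
python3 - <<'E'
from cell import r,vision
from h import *
S=vision.get_calibration('scene');D=vision.get_calibration('side')
s=lambda u,v:(220+u/4-.4,205+v/4-.4); d=lambda u,v:(215+u/4-.4,175+v/4-.4)
pts=dict(handle=(s(543,165),d(342,159)),hA=(s(467,185),d(405,165)),hB=(s(620,147),d(280,153)),hA2=(s(467,185),d(280,153)),hB2=(s(620,147),d(405,165)),keyhole=(s(538,275),d(344,247)),socket=(s(187,105),d(521,496)),left2=(s(400,378),d(490,213)))
for k,(a,b) in pts.items(): x,e=tri([(S,a),(D,b)]); print(k,x.round(1),e.round(1))
for k in('keyhole','socket','left2'): print(k,onz(S,pts[k][0],88).round(1),onz(D,pts[k][1],88).round(1))
ds=np.load('pics/scene0d.npy');
for k in('socket','left2','handle'):
    u,v=map(round,pts[k][0]);print(k,ds[v-1:v+2,u-1:u+2])
R=cv2.Rodrigues(r.get_obs()['ee_rot'])[0];print(R.round(3))
E
```

```text
handle [529.4  71.5 178.5] [ 0.9 -0.3  0.9  0.4]
hA [565.1  46.5 179.6] [ 0.5 -0.2  0.5  0.2]
hB [494.1  97.5 176.8] [ 1.8 -0.7  1.8  0.8]
hA2 [522.6  63.4 175.2] [-37.3  15.9 -38.2 -13.4]
hB2 [538.5  79.2 185.6] [ 40.1 -13.9  38.9  17.1]
keyhole [529.9  72.4  86.9] [ 0.5 -0.2  0.5  0.2]
socket [ 540.3 -174.    90.5] [ 0.2 -0.   0.2  0. ]
left2 [636.8  52.1  91.1] [ 0.2 -0.1  0.2  0.1]
keyhole [530.2  73.1] [529.8  71.1]
socket [ 538.4 -175.5] [ 541.4 -172.6]
left2 [634.7  50.8] [638.3  54.4]
socket [[1458.2561 1459.4094 1455.141 ]
 [1456.5432 1462.4438 1461.2299]
 [1456.0607 1461.3689 1459.621 ]]
left2 [[1316.4028 1315.6764 1316.9014]
 [1314.5981 1314.9651 1314.4927]
 [1313.5275 1314.8494 1317.4883]]
handle [[1279.1661 1278.1304 1278.9294]
 [1274.4763 1276.4984 1276.9309]
 [1279.2782 1277.332  1276.356 ]]
[[ 0.394  0.919  0.   ]
 [ 0.919 -0.394  0.   ]
 [ 0.    -0.    -1.   ]]
```

```bash
python3 - <<'E'
from cell import r,vision
from h import *
c=vision.get_calibration('wrist');o=r.get_obs()
R=cv2.Rodrigues(c['rvec'])[0];C=-R.T@c['tvec'];T=cv2.Rodrigues(o['ee_rot'])[0]
print('cam in tool',T.T@(C-o['tool_pos']),'axes in tool\n',(T.T@R.T).round(3))
def view(tcp,yaw):
    y=np.radians(yaw);Tn=np.array([[np.cos(y),np.sin(y),0],[np.sin(y),-np.cos(y),0],[0,0,-1.]])
    Rt=T.T@R.T; Rn=(Tn@Rt).T; Cn=tcp+Tn@(T.T@(C-o['tool_pos']))
    cc=dict(mtx=c['mtx'],rvec=cv2.Rodrigues(Rn)[0].ravel(),tvec=-Rn@Cn)
    for n,X in dict(sock=(540,-174,82),handle=(529,71.5,178),lev=(562,-56,125)).items(): print(tcp,yaw,n,proj(cc,np.array(X)).round())
for yaw in (54,0,-30): 
  view(np.array([500,0,260]),yaw);view(np.array([450,-100,300]),yaw)
E
```

```text
cam in tool [  -0.99590453  -80.3838366  -170.52868868] axes in tool
 [[ 1.    -0.     0.   ]
 [ 0.     0.959  0.284]
 [-0.    -0.284  0.959]]
[500   0 260] 54 sock [195. 351.]
[500   0 260] 54 handle [441. 217.]
[500   0 260] 54 lev [309. 323.]
[ 450 -100  300] 54 sock [313. 314.]
[ 450 -100  300] 54 handle [585. 178.]
[ 450 -100  300] 54 lev [434. 283.]
[500   0 260] 0 sock [361. 387.]
[500   0 260] 0 handle [370. 128.]
[500   0 260] 0 lev [398. 293.]
[ 450 -100  300] 0 sock [410. 275.]
[ 450 -100  300] 0 handle [450. -44.]
[ 450 -100  300] 0 lev [457. 159.]
[500   0 260] -30 sock [449. 347.]
[500   0 260] -30 handle [302. 120.]
[500   0 260] -30 lev [427. 246.]
[ 450 -100  300] -30 sock [440. 221.]
[ 450 -100  300] -30 handle [291. -76.]
[ 450 -100  300] -30 lev [416.  94.]
```

play_rows:
  commands:
    - {"tx": 0.02,"ty": -0.05,"tz": 0.011,"yaw": -1.6}
    - {"tx": 0.02,"ty": -0.05,"tz": 0.011,"yaw": -1.6}
    - {"tx": 0.02,"ty": -0.05,"tz": 0.011,"yaw": -1.6}
    - {"tx": 0.02,"ty": -0.05,"tz": 0.011,"yaw": -1.6}
    - {"tx": 0.02,"ty": -0.05,"tz": 0.011,"yaw": -1.6}
    - {"tx": 0.02,"ty": -0.05,"tz": 0.011,"yaw": -1.6}
    - {"tx": 0.02,"ty": -0.05,"tz": 0.01,"yaw": -1.6}
    - {"tx": 0.02,"ty": -0.05,"tz": 0.01,"yaw": -1.6}

```text
clock: 2.05
tool_pos: [386.8, 126.9, 300.6]
ee_rot: [2.8, 1.425, 0.002]
contact_force: [1.0, 0.1, -0.6]
finger_gap: 0.999
```

play_rows:
  commands:
    - {"tx": 0.015,"ty": -0.05}
    - {"tx": 0.015,"ty": -0.05}
    - {"tx": 0.014,"ty": -0.05}
    - {"tx": 0.01,"ty": -0.05}
    - {"ty": -0.03}
    - {}
    - {}
    - {}

```text
invalid input at $.commands[0]: expected keys tx, ty, tz, yaw
```

```bash
cat > g.py <<'E'
from cell import r,vision
from h import *
import json
def shot(cam,name,crop=None,f=1):
    o=r.get_obs(); c=vision.get_calibration(cam)
    p,d=vision.grab_frame(cam); np.savez(f'pics/{name}.npz',p=p,d=d,**{k:np.array(v) for k,v in c.items()},tcp=o['tool_pos'],rot=o['ee_rot'])
    im=p[:,:,::-1]
    cv2.imwrite(f'pics/{name}.png',im)
    if crop:
        x,y,w,h=crop; cv2.imwrite(f'pics/{name}_c.png',cv2.resize(im[y:y+h,x:x+w],None,fx=f,fy=f,interpolation=cv2.INTER_CUBIC))
    T=cv2.Rodrigues(o['ee_rot'])[0]
    print(name,'t',round(o['clock'],2),'tcp',o['tool_pos'].round(1),'yaw',np.degrees(np.arctan2(T[1,0],T[0,0])).round(1),'F',o['contact_force'].round(1),'gap',round(o['finger_gap'],3))
    return p,d,c
E
python3 - <<'E'
from g import *
p,d,c=shot('wrist','w1')
for q in ('key_handle','socket','level'): print(q,vision.landmark_of('wrist',q))
E
```

```text
w1 t 2.05 tcp [386.8 126.9 300.6] yaw 54.0 F [ 1.   0.1 -0.6] gap 0.999
key_handle [{'xy': [488.3, 318.7], 'conf': 0.76}, {'xy': [363.8, 401.2], 'conf': 0.63}, {'xy': [395.3, 207.3], 'conf': 0.59}]
socket [{'xy': [350.9, 330.2], 'conf': 0.75}]
level [{'xy': [213.0, 254.8], 'conf': 0.6}, {'xy': [286.7, 423.5], 'conf': 0.59}]
```

View pics/w1.png

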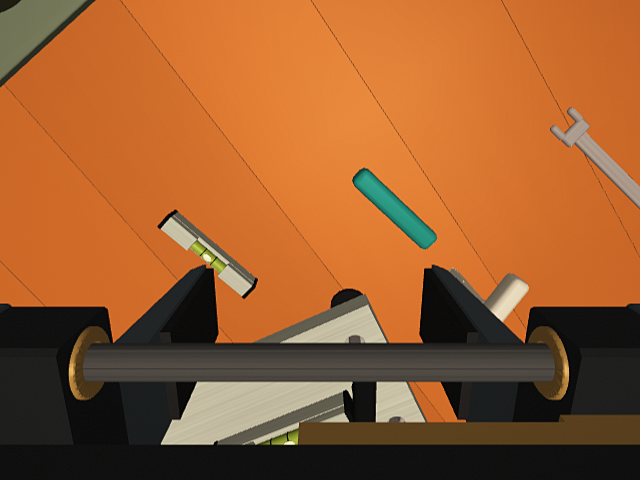

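The wrist view shows the teal decoy at (395,210), the shelf corner at the bottom, and the black key behind the gripper bar. I'll move on so the socket sits above the bar.

play_rows:
  commands:
    - {"tx": 0.02,"ty": -0.045,"tz": 0,"yaw": 0}
    - {"tx": 0.02,"ty": -0.045,"tz": 0,"yaw": 0}
    - {"tx": 0.02,"ty": -0.045,"tz": 0,"yaw": 0}
    - {"tx": 0.02,"ty": -0.045,"tz": 0,"yaw": 0}
    - {"tx": 0.02,"ty": -0.045,"tz": 0,"yaw": 0}
    - {"tx": 0.02,"ty": -0.04,"tz": 0,"yaw": 0}
    - {"tx": 0,"ty": 0,"tz": 0,"yaw": 0}
    - {"tx": 0,"ty": 0,"tz": 0,"yaw": 0}

```text
clock: 3.25
tool_pos: [506.3, -134.7, 299.4]
ee_rot: [-2.796, -1.428, 0.001]
contact_force: [-0.4, -0.5, 0.3]
finger_gap: 1.0
```

```bash

python3 - <<'E'
from g import *
p,d,c=shot('wrist','w2')
for q in ('key_handle','socket','level'): print(q,vision.landmark_of('wrist',q))
E
```

```text
w2 t 3.25 tcp [ 506.3 -134.7  299.4] yaw 54.1 F [-0.4 -0.5  0.3] gap 1.0
key_handle [{'xy': [592.1, 74.4], 'conf': 0.61}]
socket [{'xy': [306.1, 248.1], 'conf': 0.65}]
level [{'xy': [433.0, 198.3], 'conf': 0.94}, {'xy': [333.1, 19.5], 'conf': 0.65}]
```

View pics/w2.png

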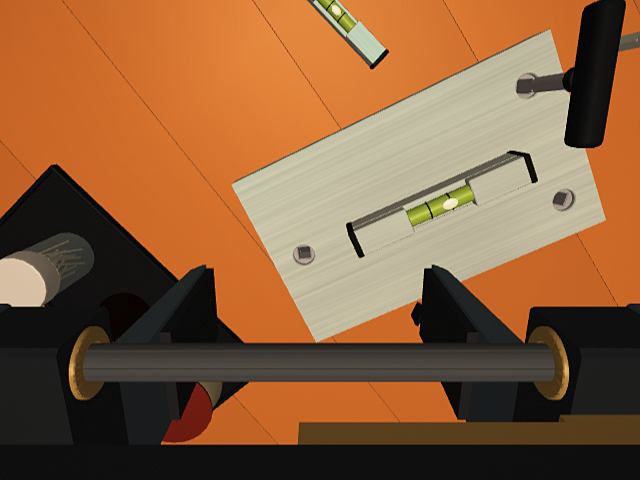

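```bash

python3 - <<'E'
import numpy as np,cv2
im=np.load('pics/w2.npz')['p'][:,:,::-1]
f=lambda x,y,w,h,s:cv2.resize(im[y:y+h,x:x+w],(w*s,h*s),interpolation=cv2.INTER_CUBIC)
a=f(284,234,40,40,10);b=f(544,180,40,40,10)
cv2.imwrite('pics/w2s.png',np.hstack([a,b]))
cv2.imwrite('pics/w2v.png',f(390,165,100,75,8))
E
```

```text
(no output)
```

View pics/w2s.png

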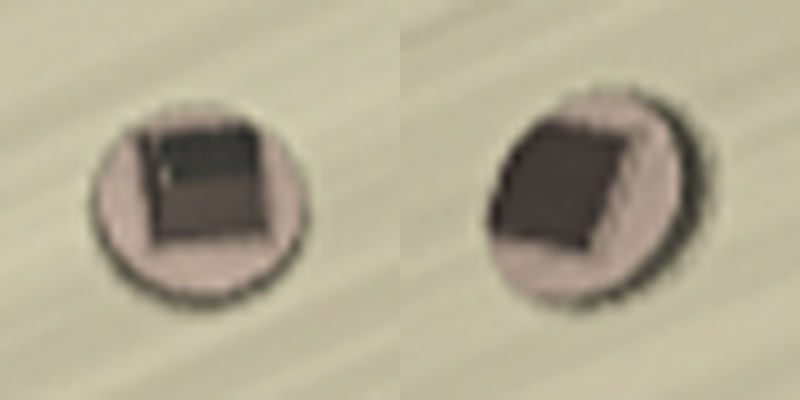

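View pics/w2v.png

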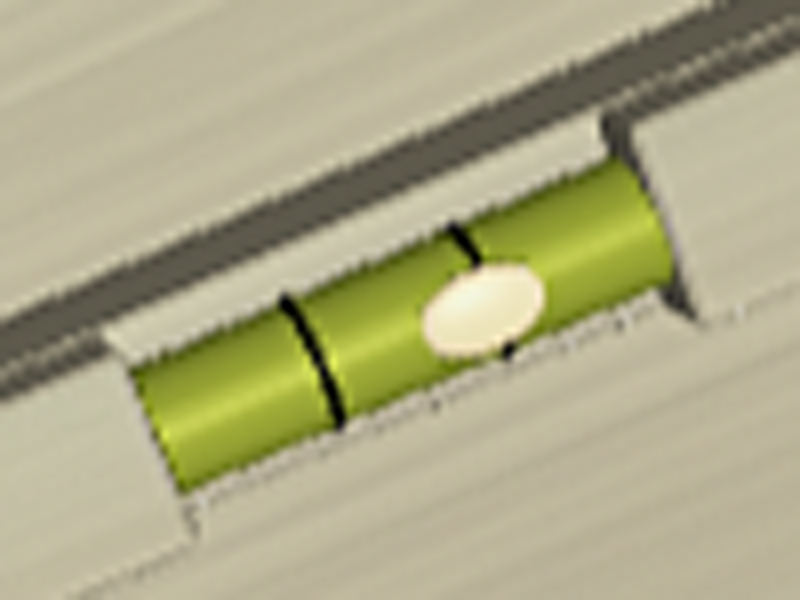

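```bash

python3 - <<'E'
from h import *
w=np.load('pics/w2.npz')
g=lambda x0,y0,u,v:(x0+u/10-.45,y0+v/10-.45)
for nm,x0,y0,cs,z in (('sock',284,234,[(142,128),(255,125),(268,240),(155,245)],78.5),('left2',544,180,[(138,120),(230,132),(190,248),(95,236)],82)):
    Q=np.array([onz(w,g(x0,y0,*c),z) for c in cs]); 
    print(nm,Q.mean(0).round(1),[ (np.linalg.norm(e).round(1),(np.degrees(np.arctan2(e[1],e[0]))%90).round(1)) for e in np.roll(Q,-1,0)-Q])
# circle centre (hole in sheet)
S=np.load('pics/w2.npz')
print('hole sock',[onz(w,(284+19.8,234+20.3),z).round(1) for z in (84,87,90)])
# three lines
from cell import vision
sc,sd=vision.get_calibration('scene'),vision.get_calibration('side')
s=lambda u,v:(220+u/4-.4,205+v/4-.4); d=lambda u,v:(215+u/4-.4,175+v/4-.4)
x,e=tri([(w,(303.4,253.9)),(sc,s(187,105)),(sd,d(521,496))]);print('socket hole',x,e)
# handle in w2: ends
hd=[(602,-2),(584,146)]
x,e=tri([(w,(595,72)),(sc,s(543,165)),(sd,d(342,159))]);print('handle',x,e)
# edges of handle at z 178
for a,b in (((584,0),(566,143)),((622,5),(604,146))):
    A,B=onz(w,a,178),onz(w,b,178);print(A,B,np.degrees(np.arctan2(*(B-A)[::-1])))
E
python3 - <<'E'
import numpy as np,cv2
im=np.load('pics/w2.npz')['p'][:,:,::-1]
cv2.imwrite('pics/w2k.png',cv2.resize(im[0:160,500:640],None,fx=4,fy=3.75,interpolation=cv2.INTER_CUBIC))
E
```

```text
sock [ 538.8 -176.6] [(np.float64(11.1), np.float64(55.7)), (np.float64(12.0), np.float64(59.9)), (np.float64(11.2), np.float64(56.8)), (np.float64(12.2), np.float64(59.4))]
left2 [635.7  50.5] [(np.float64(8.9), np.float64(46.8)), (np.float64(11.2), np.float64(44.2)), (np.float64(9.2), np.float64(46.9)), (np.float64(11.3), np.float64(42.5))]
hole sock [array([ 539.1, -176.9]), array([ 538.4, -176.2]), array([ 537.6, -175.5])]
socket hole [ 538.97535056 -174.8444428    89.98645473] [-1.75252382 -1.03250556 -0.0401632   0.78715338  0.9638251  -1.35661085]
handle [528.15433786  71.86029888 178.07697662] [-0.52519558 -2.30852199 -0.09059706 -0.04579321  2.20006931 -0.12855202]
[483.17612622  85.08811183] [555.62184225  36.72924352] -33.72385023077293
[499.63730919 103.07921891] [572.64273313  56.83403954] -32.35215450384562
```

View pics/w2k.png

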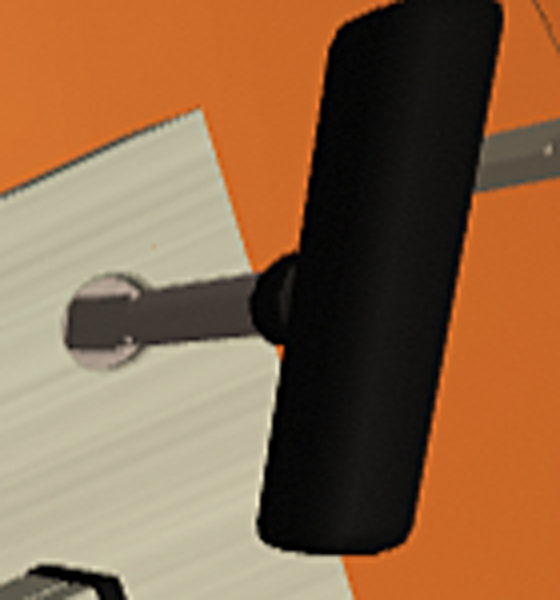

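play_rows:
  commands:
    - {"tx": 0.005,"ty": 0.05,"tz": 0,"yaw": 0}
    - {"tx": 0.005,"ty": 0.05,"tz": 0,"yaw": 1}
    - {"tx": 0.005,"ty": 0.05,"tz": 0,"yaw": 1}
    - {"tx": 0.005,"ty": 0.05,"tz": -0.02,"yaw": 0}
    - {"tx": 0.002,"ty": 0.0065,"tz": -0.03,"yaw": 0}
    - {"tx": 0,"ty": 0,"tz": -0.02,"yaw": 0}
    - {"tx": 0,"ty": 0,"tz": 0,"yaw": 0}
    - {"tx": 0,"ty": 0,"tz": 0,"yaw": 0}

```text
clock: 4.45
tool_pos: [528.8, 70.3, 231.1]
ee_rot: [2.773, 1.475, 0.003]
contact_force: [-0.2, -0.8, 0.2]
finger_gap: 0.997
```

```bash

python3 - <<'E'
from g import *
p,d,c=shot('wrist','w3')
E
```

```text
w3 t 4.45 tcp [528.8  70.3 231.1] yaw 56.0 F [-0.2 -0.8  0.2] gap 0.997
```

View pics/w3.png

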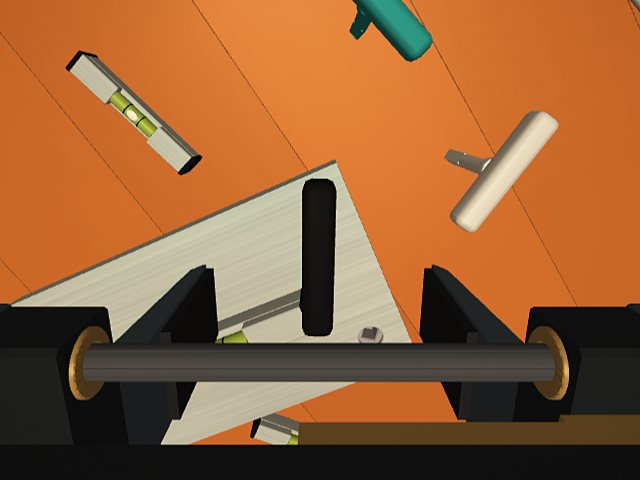

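```bash

python3 - <<'E'
from h import *
w=np.load('pics/w3.npz')
for z in (189,185,178): print(z,[onz(w,p,z).round(1) for p in ((319,179),(317.5,335),(318.3,257))])
E
```

```text
189 [array([488.8,  96.6]), array([562. ,  46.3]), array([523.4,  72.8])]
185 [array([489.4,  96.2]), array([563.9,  45. ]), array([524.6,  72.1])]
178 [array([490.3,  95.7]), array([567.2,  42.7]), array([526.6,  70.7])]
```

The black handle stands upright in the view, centred between the fingers at column 318, and comes out 90 mm long as it should. Descending and gripping.

play_rows:
  commands:
    - {"tx": -0.001,"ty": 0.0005,"tz": -0.02,"yaw": 0}
    - {"tx": 0,"ty": 0,"tz": -0.02,"yaw": 0}
    - {"tx": 0,"ty": 0,"tz": -0.02,"yaw": 0}
    - {"tx": 0,"ty": 0,"tz": -0.01,"yaw": 0}
    - {"tx": 0,"ty": 0,"tz": 0,"yaw": 0}
    - {"tx": 0,"ty": 0,"tz": 0,"yaw": 0}
    - {"tx": 0,"ty": 0,"tz": 0,"yaw": 0}
    - {"tx": 0,"ty": 0,"tz": 0,"yaw": 0}

```text
clock: 5.5
tool_pos: [527.7, 70.6, 160.5]
ee_rot: [2.773, 1.475, 0.002]
contact_force: [-0.1, -0.5, 0.5]
finger_gap: 1.002
```

play_rows:
  commands:
    - {"tx": 0,"ty": 0,"tz": 0,"yaw": 0}
    - {"tx": 0,"ty": 0,"tz": 0,"yaw": 0}
    - {"tx": 0,"ty": 0,"tz": 0,"yaw": 0}
    - {"tx": 0,"ty": 0,"tz": 0,"yaw": 0}
    - {"tx": 0,"ty": 0,"tz": 0,"yaw": 0}
    - {"tx": 0,"ty": 0,"tz": 0,"yaw": 0}
    - {"tx": 0,"ty": 0,"tz": 0,"yaw": 0}
    - {"tx": 0,"ty": 0,"tz": 0,"yaw": 0}
  hand: 1
  force: 50

```text
clock: 6.5
tool_pos: [527.5, 70.6, 160.0]
ee_rot: [-2.774, -1.475, -0.001]
contact_force: [-0.2, 0.7, 0.1]
finger_gap: 0.192
```

play_rows:
  commands:
    - {"tx": 0,"ty": 0,"tz": 0.008,"yaw": 0}
    - {"tx": 0,"ty": 0,"tz": 0.012,"yaw": 0}
    - {"tx": 0,"ty": 0,"tz": 0.015,"yaw": 0}
    - {"tx": 0,"ty": 0,"tz": 0.02,"yaw": 0}
    - {"tx": 0,"ty": 0,"tz": 0.02,"yaw": 0}
    - {"tx": 0,"ty": 0,"tz": 0.015,"yaw": 0}
    - {"tx": 0,"ty": 0,"tz": 0,"yaw": 0}
    - {"tx": 0,"ty": 0,"tz": 0,"yaw": 0}

```text
clock: 7.5
tool_pos: [527.0, 70.5, 249.4]
ee_rot: [-2.773, -1.475, 0.002]
contact_force: [0.3, 0.5, -3.2]
finger_gap: 0.195
```

```bash

python3 - <<'E'
from g import *
shot('scene','s4',(220,160,200,150),4)
shot('side','d4',(215,130,200,150),4)
shot('wrist','w4')
a=cv2.imread('pics/s4_c.png');b=cv2.imread('pics/d4_c.png');
cv2.imwrite('pics/sd4.png',np.hstack([a[:,100:500],b[:,100:500]]))
E
```

```text
s4 t 7.5 tcp [527.   70.5 249.4] yaw 56.0 F [ 0.3  0.5 -3.2] gap 0.195
d4 t 7.55 tcp [526.9  70.5 249.1] yaw 56.0 F [-0.5 -0.  -2.4] gap 0.194
w4 t 7.6 tcp [526.9  70.5 249. ] yaw 56.0 F [ 0.5  0.  -2.1] gap 0.197
```

View pics/sd4.png

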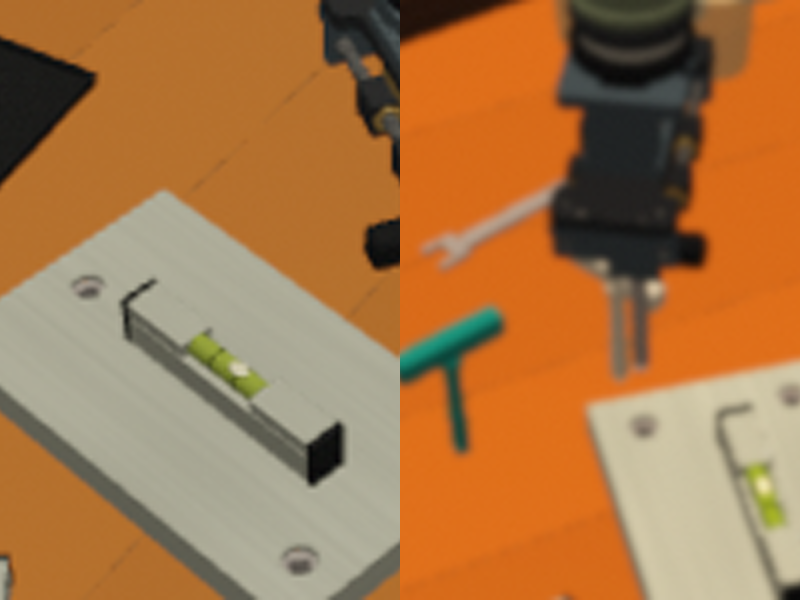

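View pics/w4.png

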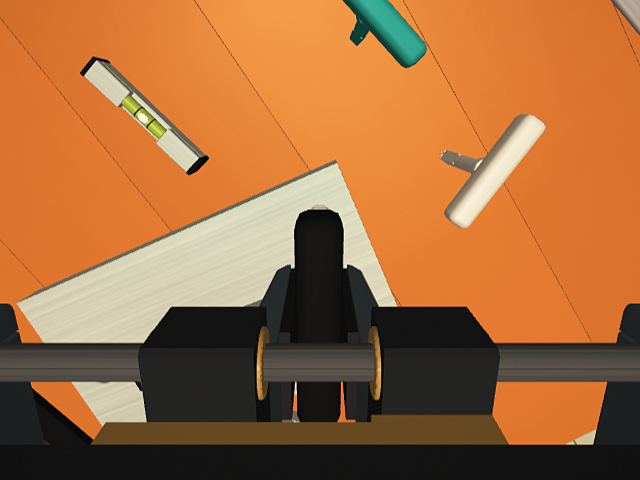

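play_rows:
  commands:
    - {"tx": 0.002,"ty": -0.03,"tz": 0,"yaw": 1}
    - {"tx": 0.002,"ty": -0.045,"tz": 0,"yaw": 1}
    - {"tx": 0.002,"ty": -0.05,"tz": 0,"yaw": 0}
    - {"tx": 0.002,"ty": -0.05,"tz": 0,"yaw": 0}
    - {"tx": 0.002,"ty": -0.041,"tz": 0,"yaw": 0}
    - {"tx": 0.002,"ty": -0.03,"tz": 0,"yaw": 0}
    - {"tx": 0,"ty": 0,"tz": -0.02,"yaw": 0}
    - {"tx": 0,"ty": 0,"tz": -0.02,"yaw": 0}

```text
clock: 8.65
tool_pos: [539.2, -176.0, 208.8]
ee_rot: [-2.748, -1.521, 0.001]
contact_force: [-0.1, -0.2, -2.7]
finger_gap: 0.194
```

play_rows:
  commands:
    - {"tx": 0,"ty": 0,"tz": -0.01,"yaw": 0}
    - {"tx": 0,"ty": 0,"tz": 0,"yaw": 0}
    - {"tx": 0,"ty": 0,"tz": 0,"yaw": 0}
    - {"tx": 0,"ty": 0,"tz": 0,"yaw": 0}
    - {"tx": 0,"ty": 0,"tz": 0,"yaw": 0}
    - {"tx": 0,"ty": 0,"tz": 0,"yaw": 0}
    - {"tx": 0,"ty": 0,"tz": 0,"yaw": 0}
    - {"tx": 0,"ty": 0,"tz": 0,"yaw": 0}

```text
clock: 9.65
tool_pos: [539.5, -175.5, 200.0]
ee_rot: [-2.748, -1.523, -0.0]
contact_force: [-0.0, 0.5, -2.2]
finger_gap: 0.194
```

```bash

python3 - <<'E'
from g import *
shot('scene','s5',(220,165,100,100),4)
shot('side','d5',(300,225,100,100),4)
shot('wrist','w5')
a=cv2.imread('pics/s5_c.png');b=cv2.imread('pics/d5_c.png');
cv2.imwrite('pics/sd5.png',np.hstack([a,b]))
E
```

```text
s5 t 9.65 tcp [ 539.5 -175.5  200. ] yaw 58.0 F [-0.   0.5 -2.2] gap 0.194
d5 t 9.7 tcp [ 539.4 -175.5  200. ] yaw 58.0 F [-0.3  0.2 -3. ] gap 0.194
w5 t 9.75 tcp [ 539.5 -175.5  200. ] yaw 58.0 F [-1.  -0.2 -1.9] gap 0.193
```

View pics/sd5.png

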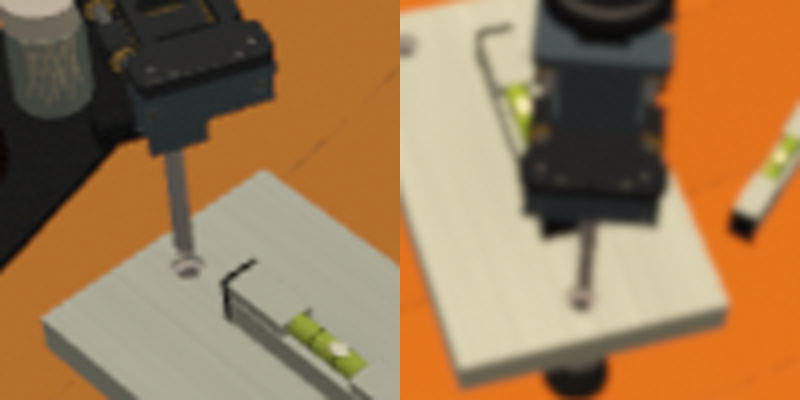

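View pics/w5.png

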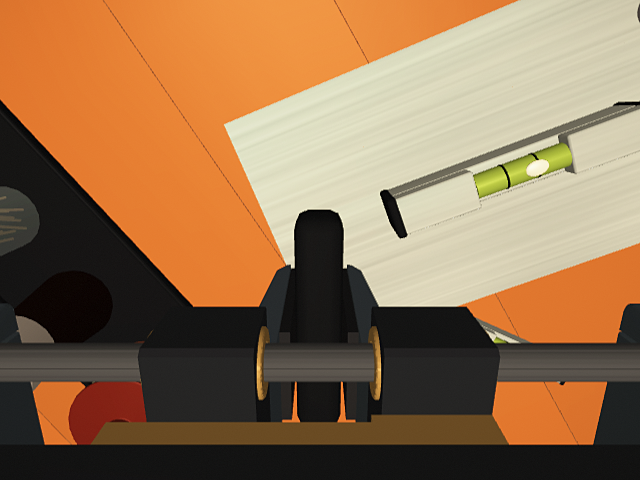

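```bash

python3 - <<'E'
from cell import vision
from h import *
sc,sd=vision.get_calibration('scene'),vision.get_calibration('side')
for X in ((539.5,-175.5,102),(539.5,-175.5,88),(539.5,-175.5,150)):
    a=proj(sc,np.array(X));b=proj(sd,np.array(X)); print(X,((a-(220,165)+.4)*4).round(),((b-(300,225)+.4)*4).round()+[400,0])
for n,c in(('s5',(245,205,40,40)),('d5',(325,280,40,40))):
    im=np.load(f'pics/{n}.npz')['p'][:,:,::-1];x,y,w,h=c
    cv2.imwrite(f'pics/{n}z.png',cv2.resize(im[y:y+h,x:x+w],(400,400),interpolation=cv2.INTER_CUBIC))
cv2.imwrite('pics/z5.png',np.hstack([cv2.imread('pics/s5z.png'),cv2.imread('pics/d5z.png')]))
E
```

```text
(539.5, -175.5, 102) [184. 250.] [582. 288.]
(539.5, -175.5, 88) [186. 266.] [581. 300.]
(539.5, -175.5, 150) [178. 193.] [585. 243.]
```

View pics/z5.png

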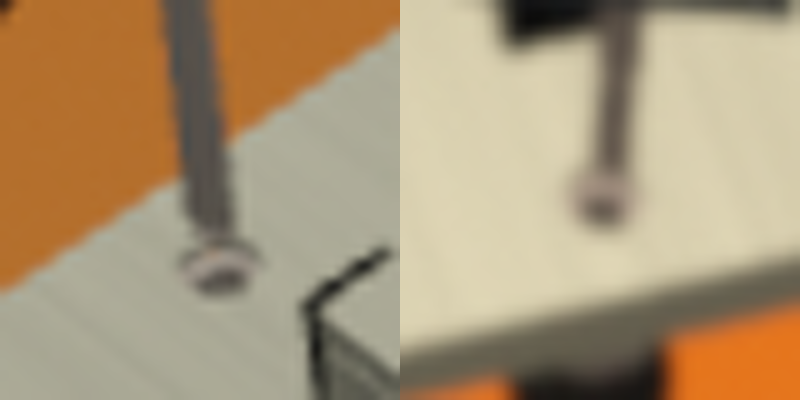

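```bash

python3 - <<'E'
from cell import vision
from h import *
sc,sd=vision.get_calibration('scene'),vision.get_calibration('side')
X=np.array([539.5,-175.5,95.])
for c in (sc,sd):
    print(np.array([proj(c,X+np.eye(3)[i]*5)-proj(c,X) for i in range(3)])/5*10)
for n,g in (('s5',(225,247)),('d5',(0,0))):
    im=np.load(f'pics/{n}.npz')['p'].astype(int)
    if n=='s5':
        for v in range(212,237): print(v,im[v,258:276].sum(1)//3)
    else:
        for v in range(286,306): print(v,im[v,335:356].sum(1)//3)
E
```

```text
[[-2.58284278  2.45245013]
 [ 3.22904631  1.68332923]
 [-0.32726919 -2.87602435]]
[[ 3.43149325 -1.42361639]
 [-1.84716543 -2.89153489]
 [ 0.17512248 -2.24052765]]
212 [112 112 112 105  81  79  79  82  94 107 112 112 111 112 112 112 112 112]
213 [111 111 111 106  86  79  79  81  90 104 112 112 112 112 111 112 115 124]
214 [112 112 111 107  91  79  80  81  89 104 111 112 112 112 111 115 131 154]
215 [111 112 112 107  91  79  80  80  89 103 112 112 112 114 124 136 153 164]
216 [112 112 110 107  92  78  79  80  83  99 111 112 115 132 155 165 164 163]
217 [111 111 112 110  98  77  79  80  80  97 115 124 137 155 166 166 166 164]
218 [113 111 112 109  99  76  80  80  80  99 132 155 166 167 167 166 166 166]
219 [111 110 112 112 106  77  79  80  80 109 152 166 165 166 167 168 167 167]
220 [112 112 111 111 105  79  80  80  79 108 151 165 166 166 165 167 167 167]
221 [112 112 112 111 105  83  78  80  80 100 141 164 165 166 165 165 166 166]
222 [111 112 112 115 114  90  77  80  80 100 144 165 164 165 166 165 165 166]
223 [112 115 124 138 141 112  79  81  80  99 142 166 165 164 164 165 165 165]

[... 2133 characters left out ...]
4 180 162 149 142 137 136 144 163 183 194 198 199
 200 201 202]
299 [202 202 202 200 197 192 178 158 141 130 127 132 146 164 181 192 197 198
 200 200 202]
300 [201 202 202 201 198 193 181 157 127 105 101 114 142 167 185 194 197 198
 199 200 202]
301 [202 202 203 202 200 196 187 164 133 107  99 113 145 174 190 197 199 198
 200 200 201]
302 [201 202 203 202 200 198 194 181 160 140 132 139 161 183 193 199 199 199
 200 200 201]
303 [202 202 203 203 201 200 199 195 187 177 172 174 183 191 197 198 200 199
 199 199 200]
304 [202 203 203 203 202 200 199 200 198 198 197 195 196 197 196 198 200 199
 199 201 201]
305 [204 202 203 204 202 201 200 201 202 204 204 204 202 199 198 197 199 200
 198 199 199]
```

play_rows:
  commands:
    - {"tx": -0.0008,"ty": 0,"tz": -0.004,"yaw": 0}
    - {"tx": 0,"ty": 0,"tz": -0.005,"yaw": 0}
    - {"tx": 0,"ty": 0,"tz": -0.005,"yaw": 0}
    - {"tx": 0,"ty": 0,"tz": -0.005,"yaw": 0}
    - {"tx": 0,"ty": 0,"tz": -0.005,"yaw": 0}
    - {"tx": 0,"ty": 0,"tz": -0.004,"yaw": 0}
    - {"tx": 0,"ty": 0,"tz": 0,"yaw": 0}
    - {"tx": 0,"ty": 0,"tz": 0,"yaw": 0}

```text
clock: 10.8
tool_pos: [538.8, -175.5, 172.2]
ee_rot: [2.747, 1.523, 0.001]
contact_force: [0.0, -0.2, -2.7]
finger_gap: 0.198
```

play_rows:
  commands:
    - {"tx": 0,"ty": 0,"tz": -0.004,"yaw": 0}
    - {"tx": 0,"ty": 0,"tz": -0.004,"yaw": 0}
    - {"tx": 0,"ty": 0,"tz": -0.002,"yaw": 0}
    - {"tx": 0,"ty": 0,"tz": -0.001,"yaw": 0}
    - {"tx": 0,"ty": 0,"tz": 0,"yaw": 0}
    - {"tx": 0,"ty": 0,"tz": 0,"yaw": 0}
    - {"tx": 0,"ty": 0,"tz": 0,"yaw": 0}
    - {"tx": 0,"ty": 0,"tz": 0,"yaw": 0}

```text
clock: 11.8
tool_pos: [538.7, -175.5, 161.1]
ee_rot: [2.748, 1.523, 0.0]
contact_force: [-0.5, -1.5, -2.0]
finger_gap: 0.193
```

Inside the recess, with no jam. Continuing to the floor in small steps.

play_rows:
  commands:
    - {"tx": 0,"ty": 0,"tz": -0.001,"yaw": 0}
    - {"tx": 0,"ty": 0,"tz": -0.001,"yaw": 0}
    - {"tx": 0,"ty": 0,"tz": -0.001,"yaw": 0}
    - {"tx": 0,"ty": 0,"tz": -0.001,"yaw": 0}
    - {"tx": 0,"ty": 0,"tz": 0,"yaw": 0}
    - {"tx": 0,"ty": 0,"tz": 0,"yaw": 0}
    - {"tx": 0,"ty": 0,"tz": 0,"yaw": 0}
    - {"tx": 0,"ty": 0,"tz": 0,"yaw": 0}

```text
clock: 12.8
tool_pos: [539.0, -175.5, 159.8]
ee_rot: [2.746, 1.523, 0.003]
contact_force: [-3.4, 1.5, 12.2]
finger_gap: 0.193
```

play_rows:
  commands:
    - {"tx": 0,"ty": 0,"tz": -0.001,"yaw": 0}
    - {"tx": 0,"ty": 0,"tz": -0.0005,"yaw": -3}
    - {"tx": 0,"ty": 0,"tz": 0,"yaw": -5}
    - {"tx": 0,"ty": 0,"tz": 0,"yaw": -5}
    - {"tx": 0,"ty": 0,"tz": 0,"yaw": -5}
    - {"tx": 0,"ty": 0,"tz": 0,"yaw": -5}
    - {"tx": 0,"ty": 0,"tz": 0,"yaw": -5}
    - {"tx": 0,"ty": 0,"tz": 0,"yaw": -2}

```text
clock: 13.8
tool_pos: [539.0, -175.6, 159.7]
ee_rot: [3.047, 0.758, 0.004]
contact_force: [-5.5, 1.4, 20.0]
finger_gap: 0.196
```

```bash

python3 - <<'E'
from g import *
shot('wrist','w6');print(r.get_obs()['wrist_torque'],r.get_obs()['contact_force'])
E
```

```text
w6 t 13.8 tcp [ 539.  -175.6  159.7] yaw 27.9 F [-5.5  1.4 20. ] gap 0.196
[0.38307372 1.45936694 0.03653459] [-4.76408586  1.65514725 20.12616196]
```

View pics/w6.png

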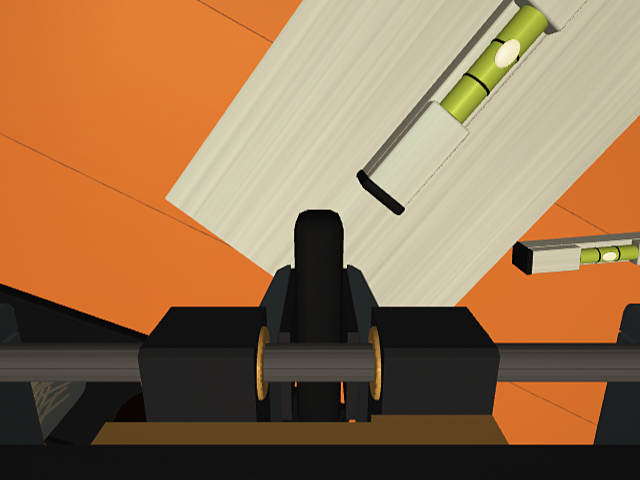

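```bash

cat > b.py <<'E'
from h import *
def rect(n,cen,z,yaw=79.6,L=60,W=24,s=10):
    w=np.load(f'pics/{n}.npz'); y=np.radians(yaw); u=np.array([np.cos(y),np.sin(y)]); v=np.array([np.sin(y),-np.cos(y)])
    # out px (i along +y level to right, j)
    src=[];dst=[]
    for a,b in((-L/2,-W/2),(L/2,-W/2),(L/2,W/2),(-L/2,W/2)):
        q=cen+a*u+b*v; src.append(proj(w,np.r_[q,z])); dst.append(((a+L/2)*s,(b+W/2)*s))
    H=cv2.getPerspectiveTransform(np.float32(src),np.float32(dst))
    return cv2.warpPerspective(w['p'][:,:,::-1],H,(int(L*s),int(W*s)),flags=cv2.INTER_CUBIC)
E
python3 - <<'E'
from b import *
from g import shot
shot('scene','s6');shot('side','d6')
w=np.load('pics/w2.npz'); cen=onz(w,(390+400/8,165+331/8),122);print(cen)
cv2.imwrite('pics/r6.png',np.vstack([rect(n,cen,122,) for n in ('w2','w6','s5','s6','d6')])[:,:])
import cv2
im=cv2.imread('pics/r6.png');print(im.shape);cv2.imwrite('pics/r6.png',cv2.resize(im,None,fx=.5,fy=.5,interpolation=cv2.INTER_AREA))
E
```

```text
s6 t 13.85 tcp [ 539.  -175.6  159.7] yaw 27.9 F [-4.8  1.7 20.1] gap 0.193
d6 t 13.9 tcp [ 539.  -175.6  159.7] yaw 28.0 F [-6.2  1.2 20.5] gap 0.189
[562.6623322  -49.36748188]
(1200, 600, 3)
```

View pics/r6.png

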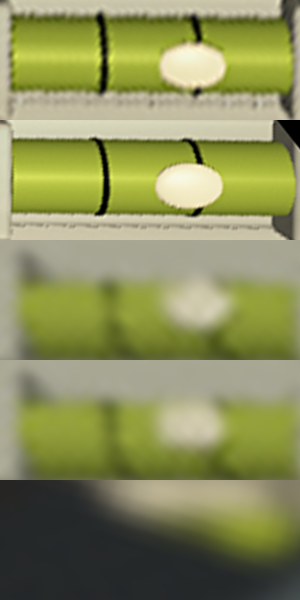

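play_rows:
  commands:
    - {"tx": 0,"ty": 0,"tz": 0,"yaw": -5}
    - {"tx": 0,"ty": 0,"tz": 0,"yaw": -5}
    - {"tx": 0,"ty": 0,"tz": 0,"yaw": -5}
    - {"tx": 0,"ty": 0,"tz": 0,"yaw": -5}
    - {"tx": 0,"ty": 0,"tz": 0,"yaw": -5}
    - {"tx": 0,"ty": 0,"tz": 0,"yaw": -5}
    - {"tx": 0,"ty": 0,"tz": 0,"yaw": -5}
    - {"tx": 0,"ty": 0,"tz": 0,"yaw": -5}

```text
clock: 14.95
tool_pos: [538.9, -175.6, 159.7]
ee_rot: [3.123, -0.332, 0.005]
contact_force: [-6.3, 2.1, 19.6]
finger_gap: 0.193
```

play_rows:
  commands:
    - {"tx": 0,"ty": 0,"tz": 0,"yaw": 0}
    - {"tx": 0,"ty": 0,"tz": 0,"yaw": 0}
    - {"tx": 0,"ty": 0,"tz": 0,"yaw": 0}
    - {"tx": 0,"ty": 0,"tz": 0,"yaw": 0}
    - {"tx": 0,"ty": 0,"tz": 0,"yaw": 0}
    - {"tx": 0,"ty": 0,"tz": 0,"yaw": 0}
    - {"tx": 0,"ty": 0,"tz": 0,"yaw": 0}
    - {"tx": 0,"ty": 0,"tz": 0,"yaw": 0}

```text
clock: 15.95
tool_pos: [538.9, -175.6, 159.7]
ee_rot: [3.123, -0.328, 0.005]
contact_force: [-5.7, 1.8, 19.8]
finger_gap: 0.193
```

play_rows:
  commands:
    - {"tx": 0,"ty": 0,"tz": 0,"yaw": 0}
    - {"tx": 0,"ty": 0,"tz": 0,"yaw": 0}
    - {"tx": 0,"ty": 0,"tz": 0,"yaw": 0}
    - {"tx": 0,"ty": 0,"tz": 0,"yaw": 0}
    - {"tx": 0,"ty": 0,"tz": 0,"yaw": 0}
    - {"tx": 0,"ty": 0,"tz": 0,"yaw": 0}
    - {"tx": 0,"ty": 0,"tz": 0,"yaw": 0}
    - {"tx": 0,"ty": 0,"tz": 0,"yaw": 0}

```text
clock: 16.95
tool_pos: [538.9, -175.6, 159.7]
ee_rot: [3.123, -0.328, 0.005]
contact_force: [-5.8, 1.6, 20.2]
finger_gap: 0.193
```

```bash

python3 - <<'E'
from g import *
from b import rect
shot('scene','s7',(220,165,100,100),4);shot('wrist','w7');print(r.get_obs()['wrist_torque'],r.get_obs()['joint_pos'])
cen=np.array([562.7,-49.4])
cv2.imwrite('pics/r7.png',np.vstack([rect(n,cen,122) for n in ('s5','s6','s7')])[:,:])
a=cv2.imread('pics/s7_c.png');b=cv2.resize(cv2.imread('pics/w7.png'),(400,300));a[:300]=a[:300]
cv2.imwrite('pics/a7.png',np.hstack([a,np.vstack([b,np.zeros((100,400,3),np.uint8)])]))
E
```

```text
s7 t 16.95 tcp [ 538.9 -175.6  159.7] yaw -12.0 F [-5.8  1.6 20.2] gap 0.193
w7 t 17.0 tcp [ 538.9 -175.6  159.7] yaw -12.0 F [-4.8  1.2 20.5] gap 0.191
[0.3571363  1.54625604 0.0565763 ] [-3.35189777e-01  3.44613723e-01  1.67042577e+00 -2.63922525e-04
  1.12338113e+00 -1.25957461e-01]
```

View pics/r7.png

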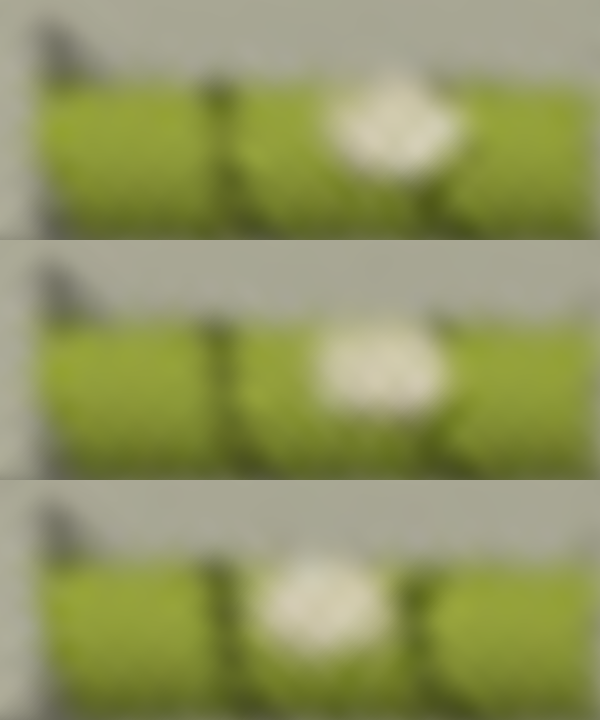

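View pics/a7.png

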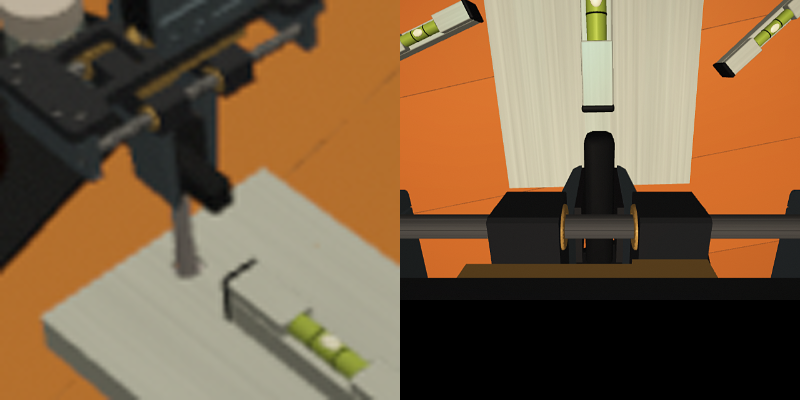

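```bash

python3 - <<'E'
import numpy as np,cv2
from b import rect
im=np.load('pics/w7.npz')['p'][:,:,::-1]
cv2.imwrite('pics/w7v.png',cv2.resize(im[0:70,280:350],None,fx=8,fy=8,interpolation=cv2.INTER_CUBIC))
for n in('s5','s6','s7'):
    q=rect(n,np.array([562.7,-49.4]),122).astype(int)
    for a,b in((110,150),):
        p=q[a:b,:,0].mean(0); print(n,[int(x) for x in p[180:500:8]])
    # bubble centroid by blue channel excess
    wgt=np.clip(q[70:200,:,0]-110,0,None)[:,240:520]; print('bubble', (wgt.sum(0)*np.arange(240,520)).sum()/wgt.sum())
E
```

```text
s5 [58, 58, 55, 51, 46, 44, 46, 50, 54, 56, 57, 58, 59, 58, 58, 62, 71, 84, 101, 118, 135, 149, 159, 167, 172, 172, 171, 171, 172, 174, 175, 173, 167, 154, 135, 112, 89, 71, 61, 57]
bubble 392.25569875032977
s6 [57, 56, 54, 49, 44, 41, 43, 48, 53, 56, 57, 58, 59, 60, 64, 74, 91, 111, 131, 147, 157, 162, 165, 168, 171, 171, 170, 169, 170, 171, 168, 158, 138, 113, 89, 71, 61, 57, 56, 58]
bubble 379.8277744756209
s7 [57, 56, 53, 47, 41, 38, 43, 56, 75, 97, 118, 138, 155, 165, 171, 172, 171, 170, 171, 172, 173, 171, 167, 159, 147, 127, 103, 77, 55, 41, 37, 41, 48, 55, 59, 59, 58, 58, 58, 58]
bubble 325.625889095468
```

View pics/w7v.png

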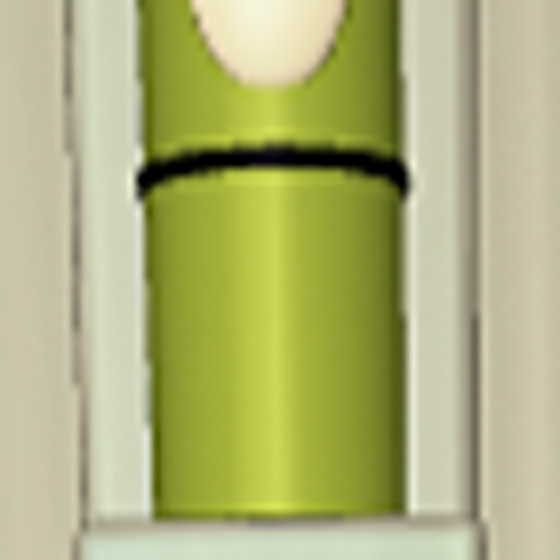

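```bash

python3 - <<'E'
import numpy as np,cv2
from h import *
w=np.load('pics/w7.npz')
px=lambda u,v:(280+u/8-.44,v/8-.44)
R=cv2.Rodrigues(w['rvec'])[0];print('cam',(-R.T@w['tvec']).round())
y=np.radians(79.6);u=np.array([np.cos(y),np.sin(y)])
for z in (118,122,126):
  print(z,[(onz(w,px(*p),z)-[562.7,-49.4])@u for p in((275,157),(270,87),(280,525))], 'width',np.linalg.norm(onz(w,px(143,185),z)-onz(w,px(408,185),z)))
for n in('scene',):
    c=np.load('pics/s7.npz');R=cv2.Rodrigues(c['rvec'])[0];print('scam',(-R.T@c['tvec']).round())
E
```

```text
cam [555. -98. 330.]
118 [np.float64(-7.934316592694684), np.float64(-4.3335434454696), np.float64(-27.484459906654138)] width 15.168996137874359
122 [np.float64(-8.703391622021975), np.float64(-5.170508952201469), np.float64(-27.88492838715316)] width 14.882993563582174
126 [np.float64(-9.472466651349267), np.float64(-6.007474458933325), np.float64(-28.285396867652175)] width 14.596990989290209
scam [1277.  519. 1131.]
```

Bubble reads +0.6 mm (scene) to +1.0 mm (wrist) and lies between the lines. A small final trim, with slightly more push, to centre it.

play_rows:
  commands:
    - {"tx": 0,"ty": 0,"tz": -0.0005,"yaw": 0}
    - {"tx": 0,"ty": 0,"tz": -0.0005,"yaw": 0}
    - {"tx": 0,"ty": 0,"tz": 0,"yaw": -2.5}
    - {"tx": 0,"ty": 0,"tz": 0,"yaw": -2.5}
    - {"tx": 0,"ty": 0,"tz": 0,"yaw": -2}
    - {"tx": 0,"ty": 0,"tz": 0,"yaw": 0}
    - {"tx": 0,"ty": 0,"tz": 0,"yaw": 0}
    - {"tx": 0,"ty": 0,"tz": 0,"yaw": 0}

```text
clock: 18.05
tool_pos: [538.9, -175.6, 159.6]
ee_rot: [3.098, -0.518, 0.006]
contact_force: [-6.5, 2.1, 23.6]
finger_gap: 0.195
```

play_rows:
  commands:
    - {"tx": 0,"ty": 0,"tz": 0,"yaw": 0}
    - {"tx": 0,"ty": 0,"tz": 0,"yaw": 0}
    - {"tx": 0,"ty": 0,"tz": 0,"yaw": 0}
    - {"tx": 0,"ty": 0,"tz": 0,"yaw": 0}
    - {"tx": 0,"ty": 0,"tz": 0,"yaw": 0}
    - {"tx": 0,"ty": 0,"tz": 0,"yaw": 0}
    - {"tx": 0,"ty": 0,"tz": 0,"yaw": 0}
    - {"tx": 0,"ty": 0,"tz": 0,"yaw": 0}

```text
clock: 19.05
tool_pos: [538.9, -175.7, 159.6]
ee_rot: [3.098, -0.518, 0.006]
contact_force: [-5.8, 2.1, 24.8]
finger_gap: 0.194
```

play_rows:
  commands:
    - {"tx": 0,"ty": 0,"tz": 0,"yaw": 0}
    - {"tx": 0,"ty": 0,"tz": 0,"yaw": 0}
    - {"tx": 0,"ty": 0,"tz": 0,"yaw": 0}
    - {"tx": 0,"ty": 0,"tz": 0,"yaw": 0}
    - {"tx": 0,"ty": 0,"tz": 0,"yaw": 0}
    - {"tx": 0,"ty": 0,"tz": 0,"yaw": 0}
    - {"tx": 0,"ty": 0,"tz": 0,"yaw": 0}
    - {"tx": 0,"ty": 0,"tz": 0,"yaw": 0}

```text
clock: 20.05
tool_pos: [538.9, -175.6, 159.7]
ee_rot: [3.098, -0.518, 0.006]
contact_force: [-7.0, 2.7, 25.1]
finger_gap: 0.192
```

```bash

python3 - <<'E'
from g import *
from b import rect
shot('scene','s8',(220,165,100,100),4);shot('wrist','w8')
q=rect('s8',np.array([562.7,-49.4]),122); 
print([int(x) for x in q[110:150,:,0].mean(0)[180:500:8]])
a=cv2.imread('pics/s8_c.png');w=np.load('pics/w8.npz')['p'][:,:,::-1]
b=cv2.resize(w[0:70,280:350],(400,400),interpolation=cv2.INTER_CUBIC)
cv2.imwrite('pics/a8.png',np.hstack([a,b])[:400]);cv2.imwrite('pics/r8.png',q)
E
```

```text
s8 t 20.05 tcp [ 538.9 -175.6  159.7] yaw -19.0 F [-7.   2.7 25.1] gap 0.192
w8 t 20.1 tcp [ 538.9 -175.6  159.6] yaw -19.0 F [-6.   2.9 24.3] gap 0.19
[57, 56, 53, 48, 45, 46, 57, 76, 98, 119, 135, 149, 159, 166, 170, 171, 170, 170, 171, 174, 175, 173, 166, 154, 136, 112, 85, 62, 46, 39, 39, 43, 49, 55, 59, 59, 58, 58, 58, 58]
```

View pics/a8.png

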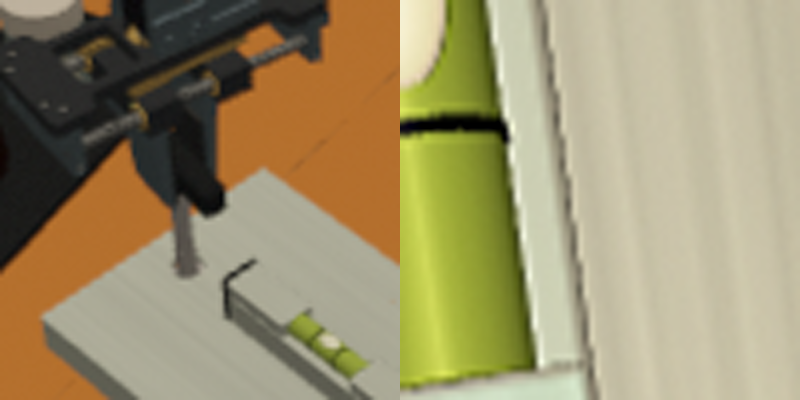

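View pics/r8.png

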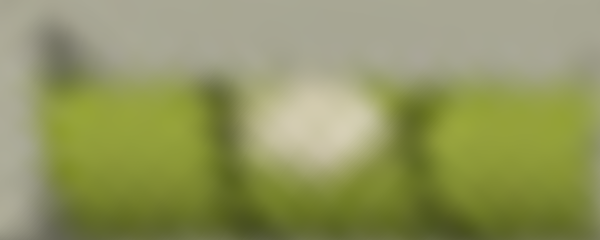

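View pics/w8.png

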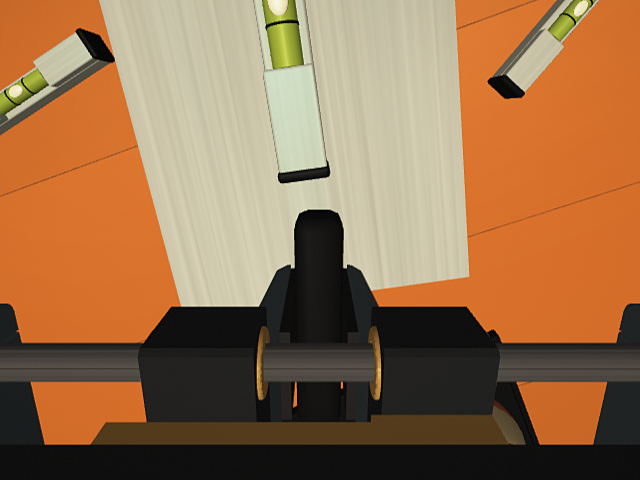

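```bash

python3 - <<'E'
import numpy as np,cv2
from h import *
w=np.load('pics/w8.npz');im=w['p'][:,:,::-1]
cv2.imwrite('pics/w8v.png',cv2.resize(im[0:60,250:310],None,fx=8,fy=8,interpolation=cv2.INTER_CUBIC))
E
```

```text
(no output)
```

View pics/w8v.png

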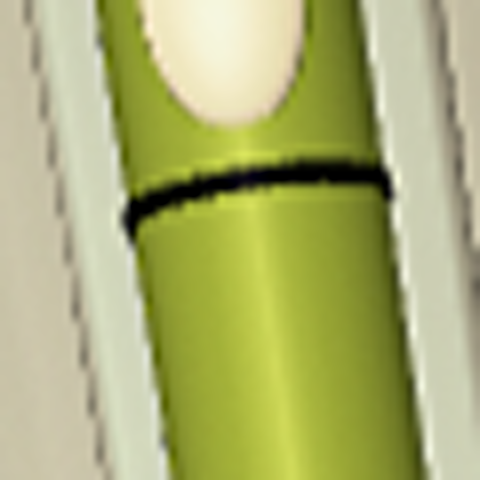

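The wrist crop puts the bubble's edge about 2.8 mm short of the right-hand line; 2.5 mm would be perfectly centred. The scene view gives an offset of about 0. The key is still gripped and pressed down with about 25 N, so I'm handing it in.

```bash
python3 -c "
from cell import r
o=r.get_obs();print(o['clock'],o['contact_force'],o['finger_gap']);print(r.sign_off())"
```

```text
20.15 [-6.24969597  2.85236042 24.77071397] 0.19065098338102449
the job is handed in; nothing more can be done
None
```

I moved the black T-key from the left foot to the single foot's screw and turned it clockwise while pressing down. The bubble came to rest between its lines, and I handed the job in at 20.15 s of the 51 s allowed.

- **Turn:** the gripper turned 77° in all, including the key's play in the recess.
- **Bubble:** after more than 2 s of settling, the scene camera put it about 0.0 mm off centre. The wrist camera put it about +0.3 mm off, which is well between the lines. That last wrist figure is scaled by hand from an earlier close-up, because only one line showed in that view.
- **Key at hand-in:** it was still gripped, with the fingers about 17.5 mm apart on the 18 mm handle. It was pressed home with about 25 N, the tip roughly 62 mm above the counter.
- **Not perfect:** a steady side force of about 7 N remained on the key, probably from a slight misalignment in the recess. I left it.
- **Not checked:** the side camera could not see the vial because the gripper hid it. I did not re-measure the level, spanner or condiments; the arm's path kept clear of them, and the level looked unmoved in the last views.

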